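# Open the latched clear cover of a press controller and switch its heater on

### The job

Switch the hot-foil press's heater on: press the controller's release tab so that its clear cover springs up, push the cover on with your fingers, past upright, until it lies fully back on its stop, then press the raised near end of the rocker switch under it until it snaps over to on. Nothing is to be picked up: work by touch with the fingers, gently, leave the thermostat dial as it is set and the things lying around where they are, and leave the cover open.

Things in the scene. Friction and masses are not known exactly. Their poses are not given: they have to be found in the camera images.
- controller: the temperature controller, a grey-green steel box 220 (x) x 240 (y) x 70 mm high with an aluminium top, screwed to the bench. Origin: centre of its underside, on the bench; its x points from its front (the side with the release tab) to its rear (the cover's hinge), y to its left, z up. All offsets below are in this frame, in mm. A clear hood covers most of its top; a bare 54 mm strip at the front carries the tab
- tab_top (a point): centre of the top of the release tab's press pad, a grey ribbed plate 40 (x) x 40 (y) x 4 mm on the front strip, middle of the width, at (-92, 0, 87); the pad's rear 8 mm carry a hook that stands up to z = 97 just before the cover. Moves with the tab
- release_tab (a joint): turn of the release tab about a pin along y at (-59, 0, 76), rad: 0 at rest, 0.25 at its stop. Pressed from above on the pad it goes down, about 8 mm at the pad's centre, against a spring of 2 to 5 N; past about 0.16 the hook lets the cover go. It springs back when let go
- cover_edge (a point): middle of the lower edge of the cover's front wall; at (-55, 0, 72) when shut, 135 mm from the hinge; moves with the cover. The cover is a clear hood with grey edges, 135 (x) x 190 (y) x 35 mm high, walls 3 mm, open below, 0.16 kg; its top lies at z = 107 when shut. A 6 mm catch sticks out of the middle of its front wall
- cover_hinge (a point): middle of the cover's hinge line, which runs along y at (80, 0, 72)
- cover (a joint): opening of the cover, rad: 0 shut (latched; it may read about 0.01), growing as its front rises and goes back. Once let go it springs up by itself to about 0.73 within a second and rests there. Pushed further it falls back to 0.73 if let go before upright (about 1.2, as its weight lies above the hinge), and falls gently open beyond it; 1.92 is its stop, where it stays
- switch_near_end (a point): point on the top of the near (front) end of the rocker switch, 10 mm before its middle, where it is pressed. The switch is black, 34 (x) x 22 (y) mm, middle at (-15, -50), in a bezel 2 mm high on the top; off, this end stands up at z about 82; on, about 79. Moves with the rocker
- heater_switch (a joint): tilt of the rocker, rad: 0 off (near end up), 0.32 on (near end down). It snaps over past 0.16; that takes about 4 N down on the near end and it stays over
- dial_mark (a point): point on the skirt of the thermostat dial, in line with its white pointer: a black knob of 48 mm diameter, 20 mm high, axis at (-15, 50); turns stiffly. To be left as set
- foil_roll_center (a point): bystander: centre of a standing gold foil roll, 50 mm diameter, 60 mm high
- silver_roll_center (a point): bystander: centre of a standing silver foil roll, 44 mm diameter, 80 mm high
- brass_die: bystander: brass stamping die 26 x 34 x 20 mm lying loose on the controller's front strip, right of the tab; origin: centre of its underside
- type_holder: bystander: steel type holder 28 x 90 x 28 mm (its own x, y, z) lying alongside the controller, right of it; origin: centre of its underside
- wood_ring: bystander: light wooden ring of 96 mm diameter, 10 mm high, lying left of the controller; origin: centre of its underside
- screwdriver: bystander: screwdriver 170 mm long lying on the bench; origin: its underside, mid-length
- tape_roll: bystander: cream tape roll of 84 mm diameter, 24 mm high, lying beside the controller; origin: centre of its underside

How it is judged:
On the way, in this order (a step that is already met when the one before it is completed fails the run):
1. the release tab is pressed down by the fingers (value of joint release_tab above 0.12 rad and contact force between the fingers and release_tab above 0.5 N), for 0.04 s.
2. the cover springs up (value of joint cover above 0.5 rad), for 0.1 s.
3. the fingers push the cover on (value of joint cover above 0.85 rad and contact force between the fingers and cover above 0.05 N), for 0.04 s.
4. the cover is pushed fully open (value of joint cover above 1.8 rad), for 0.2 s.
5. the heater switch is pressed to on with the cover open (value of joint heater_switch above 0.27 rad and value of joint cover above 1.8 rad), for 0.2 s.
At the end, for the whole second after the job is handed in: the rocker stands at on (over 0.27 of 0.32 rad), the cover lies still, fully open (over 1.8 of 1.92 rad), and the tab has sprung back (all of step 5 and value of joint release_tab below 0.05 rad and velocity of joint cover below 0.1 rad/s); the robot touches nothing.
It fails at once if the cover is hit, forced or squeezed with more than 20 N (contact force between the fingers and cover above 20 N).
It fails at once if the tab or the switch is pressed with more than 40 N (contact force between the fingers and release_tab above 40 N or contact force between the fingers and heater_switch above 40 N).
It fails at once if the thermostat dial is turned from its setting (distance of dial_mark from where it was at the start of the episode above 0.005 m).
It fails at once if something lying around is lifted, carried or pushed away by more than 20 mm (distance of any of foil_roll_center, silver_roll_center, brass_die, type_holder, wood_ring, screwdriver, tape_roll from where it was at the start of the episode above 0.02 m).
It also fails if it takes over 54 s, if anything falls off the work surface, if the arm or the gripper's body presses on something with over 40 N, if the wrist force passes 120 N, or if a joint passes its speed limit or range.

### The arm

A 6-joint arm with a two-finger parallel gripper is mounted at the origin on the work surface. World frame = base frame: x ahead of the robot, y to its left, z up, the work surface at z = 0. Lengths are in m, angles in rad, forces in N, time in s.
With the tool pointing down it reaches from about 0.375 to 0.9 m from the base axis. Payload 3.1 kg.
Tool frame: the origin (TCP) lies at the very end of the fingers, on their centre line; the grasp point (between the pads) lies 19 mm behind it; z points along the fingers, y is the direction in which the jaws open and shut (so a half turn about z gives the same grasp; the last joint's range is limited). The gripper opens to 85 mm and grips with 20 to 120 N. Pads are 22 mm wide; open, the fingers measure 114 mm over their backs; the gripper's body (76 mm by 85 mm) begins 54 mm behind the grasp point. The pads swing forward as they close: fully open they stand 13 mm farther back than shut.
Start: joints at [-1.44, 0.527, 1.433, -0, 1.181, -0.178], TCP at [0.19, -0.595, 0.231] pointing down, gripper open.
Joint ranges: [-3.08, 3.08], [-0.75, 2.2], [0.22, 2.44], [-1.43, 4.57], [0, 2.65], [-2.85, 2.85]. Speed limits (rad/s): [2.79, 2.79, 3.14, 3.14, 3.14, 3.14].

### API

Orientations are given as a unit quaternion [x, y, z, w].
In Python, from station import manip gives the robot as it stands.
- The arm moves only by the tool send_rows, never from a script. Its argument "motion" is a list of rows, each an object with "gripper": the finger opening in mm, from 0 to 85.4; "travel": the shift along the tool's x, y, z in mm, a list of three; "rotation": the turn, a rotation vector about the tool's x, y, z in degrees, a list of three. In form: [{"gripper": gripper, "travel": [x, y, z], "rotation": [ax, ay, az]}, ...]. A call has 1 to 12 rows; each row shifts and turns the commanded pose from where the row before left it, along the tool's axes as they then stand; what a row does not reach is not made up. A row lasts 1/12 s, in which the tool goes at most 41.7 mm and 7.16 degrees, less where a joint would pass 70% of its speed; a pose out of reach is approached as far as the arm can. A call is refused whole if a number of a shift passes 41.7 or a number of a turn 7.16, either way. A call with a gripper value outside its range is refused whole. The fingers move at their own pace and stop on an object; "newtons" is the grip in N (left out, the last holds). Time passes only in rows, so rows that do not move let the fingers close. It gives the time, the measured TCP pose, the force and the opening at its end, in the units of the state.
- manip.sense(): the state, without advancing time (a new reading comes with each control period).
- manip.snapshot(name): name is "side" or "top" or "wrist"; returns the picture (400x640x3 uint8, red, green, blue); there is no depth.
- manip.calibration(name): a dict with "fx", "fy", "cx", "cy" (pixels), "cam_to_world" (4x4, takes a point from camera to world coordinates). Camera axes: x right, y down, z forward; pixel columns grow to the right and rows downward; lengths in m; the calibration is good to about 2 mm. A picture is of the moment at which its call begins: read the wrist's pose just before it. calibration takes no time and is no camera call; for the wrist camera it gives the pose at the moment of the call.
- manip.sign_off(): hands the job in, once; it reports no verdict.
The state is a dict: "t": time; "q": joint angles; "qd": joint speeds; "tau": joint torques, N m; "tcp_pos": TCP position; "tool_rot": TCP orientation; "force": force on the tool from outside, world axes, zero at the start; "ft_torque": the same for the moment, N m; "finger_gap": opening from 0.0 (shut) to 1.0 (fully open).
Only numpy, scipy, OpenCV 4.12 (cv2) and the standard library are available. Lean on these libraries where they do the work, as an engineer would, in place of code of your own. Each camera call takes 0.05 s, during which the arm holds its last target. There are 200 camera calls.

## Working session

There is one attempt and no reset: what is moved stays moved. The work goes in short steps, Python scripts to look and compute and a tool call to move; the robot and the scene stay as the last step left them, time stands still between calls to the robot, and variables do not carry over. Pictures are saved under pics/ and viewed, about 8 in all and at most 12, crops included, and the job is handed in when it is done.

Besides the shell and the picture viewer there is one more tool, called after ">>>" by a JSON object that holds its "fn" and its "kwargs", one argument or row to a line. send_rows: Moves the arm, as the interface text tells. Its arguments: {"type":"object","properties":{"motion":{"type":"array","items":{"type":"object","properties":{"gripper":{"type":"number"},"travel":{"type":"array","items":{"type":"number"}},"rotation":{"type":"array","items":{"type":"number"}}}}},"newtons":{"type":"number"}},"required":["motion"]}

```bash
mkdir -p pics
python3 - <<'E'
from station import manip
import cv2,numpy as np
s=manip.sense();print(s['t'],s['tcp_pos'],s['tool_rot'],s['finger_gap'])
for n in('top','side'):
    im=manip.snapshot(n);cv2.imwrite(f'pics/{n}0.png',im[:,:,::-1]);c=manip.calibration(n);print(n,c['fx'],c['fy'],c['cx'],c['cy'],np.round(c['cam_to_world'],4).tolist())
E
```

```text
0.0 [ 0.18989892 -0.59469439  0.23033955] [ 9.88099987e-01  1.53809037e-01  2.94392574e-05 -1.09345862e-03] 0.9967566257090122
top 404.24254364707576 404.24254364707576 318.67687849052925 192.3697105360955 [[-0.0255, -0.9861, 0.1644, 0.4295], [-0.9997, 0.0242, -0.0097, 0.0655], [0.0056, -0.1646, -0.9863, 1.0615], [0.0, 0.0, 0.0, 1.0]]
side 478.418556423761 478.418556423761 320.45593140452195 208.2561241851404 [[-0.9843, -0.1471, 0.0979, 0.4699], [-0.1762, 0.7767, -0.6047, 0.9211], [0.0129, -0.6125, -0.7904, 1.1685], [0.0, 0.0, 0.0, 1.0]]
```

View pics/top0.png

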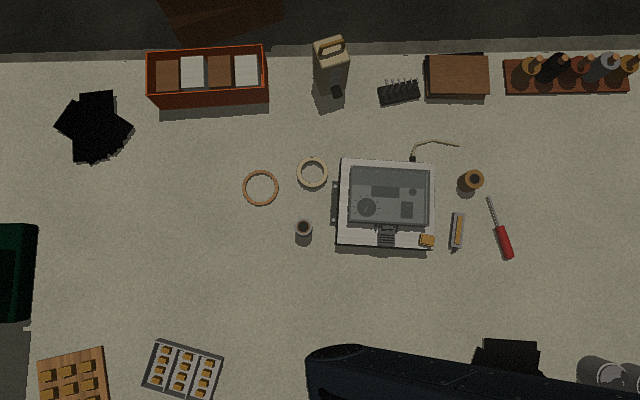

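View pics/side0.png

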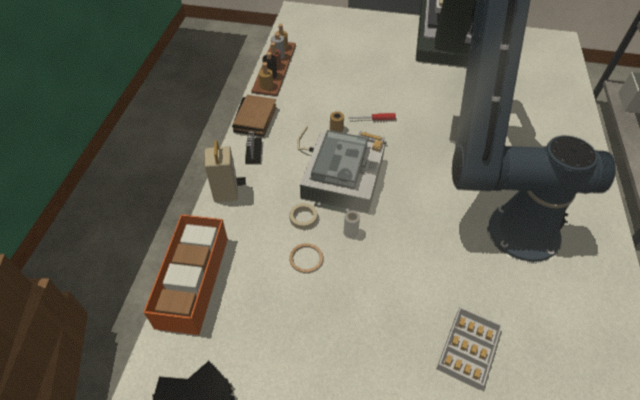

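The top view shows the controller at about columns 335-435 and rows 157-250, with the tab at about (387,237) and the die at (427,240). I'll enlarge it to measure.

Run:
```python
import cv2
a=cv2.imread('pics/top0.png')[145:260,325:475]
cv2.imwrite('pics/c1.png',cv2.convertScaleAbs(cv2.resize(a,None,fx=5,fy=5,interpolation=cv2.INTER_CUBIC),alpha=1.4))
```

```text
(no output)
```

View pics/c1.png

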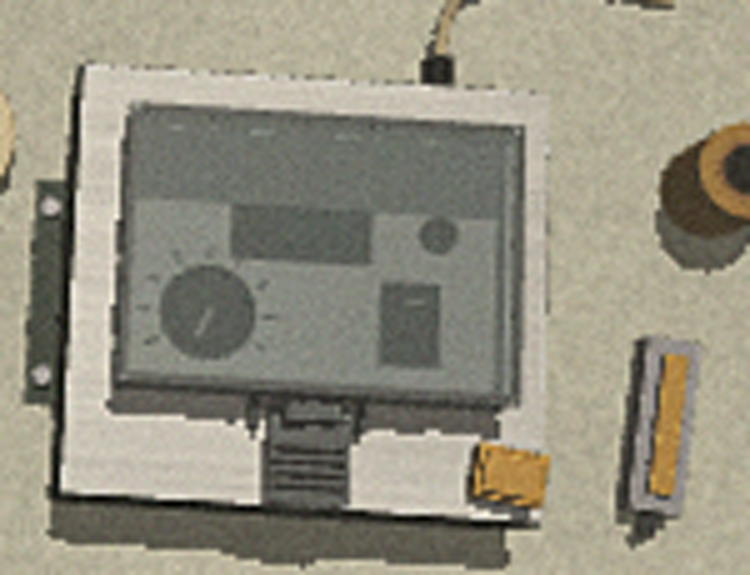

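The aluminium top's corners in the crop are rear-left (82,65), rear-right (548,93), front-left (62,493) and front-right (540,524). The dial is at (208,312), the rocker at (410,325) and the tab pad centre at about (307,465). Next I fit the controller pose to these.

```bash
cat > h.py <<'E'
import numpy as np
from scipy.spatial.transform import Rotation as R
from station import manip
def ray(name,px,z):
    c=manip.calibration(name);T=np.array(c['cam_to_world'])
    d=T[:3,:3]@[(px[0]-c['cx'])/c['fx'],(px[1]-c['cy'])/c['fy'],1];o=T[:3,3]
    return o+d*(z-o[2])/d[2]
def proj(name,P):
    c=manip.calibration(name);T=np.array(c['cam_to_world']);p=T[:3,:3].T@(np.array(P)-T[:3,3])
    return np.array([c['fx']*p[0]/p[2]+c['cx'],c['fy']*p[1]/p[2]+c['cy']])
E
python3 - <<'E'
from h import *
from scipy.optimize import least_squares
cr=lambda u,v:np.array([325+u/5-.4,145+v/5-.4])
pts=[((82,65),(110,120,70)),((548,93),(110,-120,70)),((62,493),(-110,120,70)),((540,524),(-110,-120,70)),((208,312),(-15,50,90)),((410,325),(-15,-50,79)),((307,465),(-92,0,87))]
W=[np.r_[ray('top',cr(*p),o[2]/1000)[:2]] for p,o in pts]
O=np.array([o[:2] for _,o in pts])/1000
def f(x):
    c,s=np.cos(x[2]),np.sin(x[2]);return (O@np.array([[c,s],[-s,c]])+x[:2]-W).ravel()
r=least_squares(f,[.45,-.05,0],loss='soft_l1',f_scale=.002);x=r.x
print(x,np.degrees(x[2]),(f(x).reshape(-1,2)*1000).round(1).tolist())
c,s=np.cos(x[2]),np.sin(x[2])
def w(a,b,z):return [x[0]+(c*a-s*b)/1e3,x[1]+(s*a+c*b)/1e3,z/1e3]
for n,p in dict(tab=(-92,0,87),edge=(-55,0,72),hinge=(80,0,72),sw=(-25,-50,82)).items():print(n,np.round(w(*p),4))
print('side proj corners',[proj('side',w(a,b,70)).round(0).tolist() for a,b in((110,120),(110,-120),(-110,120),(-110,-120))])
print('die',ray('top',cr(512,475),.09),'type',ray('top',cr(665,425),.028),'goldroll',ray('top',cr(742,165),.06))
E
```

```text
[ 0.56508179 -0.11023076 -0.08745446] -5.0107712314689845 [[2.8, 2.5], [2.0, -2.1], [-2.2, 4.6], [-2.4, -2.4], [1.8, -0.8], [0.5, -0.3], [-4.5, 0.7]]
tab [ 0.4734 -0.1022  0.087 ]
edge [ 0.5103 -0.1054  0.072 ]
hinge [ 0.6448 -0.1172  0.072 ]
sw [ 0.5358 -0.1579  0.082 ]
side proj corners [[299.0, 184.0], [320.0, 131.0], [371.0, 199.0], [385.0, 144.0]]
die [ 0.47056092 -0.20032584  0.09      ] type [ 0.49660306 -0.29742319  0.028     ] goldroll [ 0.62481643 -0.33605104  0.06      ]
```

The controller sits at (0.565, -0.110) with yaw -5.0°. The fit residuals are symmetric and within about 5 mm, and its side-view projection agrees with the picture. First I turn the tool to the controller's axes and close the fingers, then travel to above the tab.

>>> {"fn": "send_rows", "kwargs": {
  "motion": [
    {"gripper":0,"travel":[0,0,0],"rotation":[0,0,5.7]},
    {"gripper":0,"travel":[0,0,0],"rotation":[0,0,5.7]},
    {"gripper":0,"travel":[0,0,0],"rotation":[0,0,5.7]},
    {"gripper":0,"travel":[0,0,0],"rotation":[0,0,5.6]},
    {"gripper":0,"travel":[12,-26,2],"rotation":[0,0,0]},
    {"gripper":0,"travel":[12,-26,2],"rotation":[0,0,0]},
    {"gripper":0,"travel":[12,-26,2],"rotation":[0,0,0]},
    {"gripper":0,"travel":[12,-26,2],"rotation":[0,0,0]},
    {"gripper":0,"travel":[12,-26,2],"rotation":[0,0,0]},
    {"gripper":0,"travel":[12,-26,2],"rotation":[0,0,0]},
    {"gripper":0,"travel":[12,-26,2],"rotation":[0,0,0]},
    {"gripper":0,"travel":[12,-26,2],"rotation":[0,0,0]}
  ]
}}

```text
t: 1.1
tcp_pos: [0.3041, -0.395, 0.2149]
tool_rot: [0.999, -0.044, -0.0, -0.0]
force: [-0.5, -0.6, -0.1]
finger_gap: 0.002
```

>>> {"fn": "send_rows", "kwargs": {
  "motion": [
    {"gripper":0,"travel":[12,-26,2],"rotation":[0,0,0]},
    {"gripper":0,"travel":[12,-26,2],"rotation":[0,0,0]},
    {"gripper":0,"travel":[12,-26,2],"rotation":[0,0,0]},
    {"gripper":0,"travel":[12,-26,2],"rotation":[0,0,0]},
    {"gripper":0,"travel":[12,-26,2],"rotation":[0,0,0]},
    {"gripper":0,"travel":[11,-26,2],"rotation":[0,0,0]},
    {"gripper":0,"travel":[11,-26,2],"rotation":[0,0,0]},
    {"gripper":0,"travel":[11,-26,2],"rotation":[0,0,0]},
    {"gripper":0,"travel":[11,-26,2],"rotation":[0,0,0]},
    {"gripper":0,"travel":[0,0,0],"rotation":[0,0,0]},
    {"gripper":0,"travel":[0,0,0],"rotation":[0,0,0]}
  ]
}}

```text
t: 2.02
tcp_pos: [0.4279, -0.1712, 0.197]
tool_rot: [0.999, -0.042, -0.0, -0.0]
force: [-0.4, -0.2, -0.3]
finger_gap: 0.0
```

```bash
cat >> h.py <<'E'
import cv2
X=np.array([.56508,-.11023,-.08745])
def w(a,b,z):
    c,s=np.cos(X[2]),np.sin(X[2]);return np.array([X[0]+(c*a-s*b)/1e3,X[1]+(s*a+c*b)/1e3,z/1e3])
def rel():
    s=manip.sense();c,n=np.cos(X[2]),np.sin(X[2]);d=s['tcp_pos'][:2]-X[:2]
    print('t',round(s['t'],2),'tcp in ctrl mm',np.round([(c*d[0]+n*d[1])*1e3,(-n*d[0]+c*d[1])*1e3,s['tcp_pos'][2]*1e3],1),'F',np.round(s['force'],2),'gap',round(s['finger_gap'],3),'toolx',R.from_quat(s['tool_rot']).as_matrix()[:,0].round(3))
E
python3 - <<'E'
from h import *
rel();im=manip.snapshot('wrist')
for P in [(-92,0,87),(-25,-50,82),(-110,120,70),(-110,-120,70),(-112,20,87),(-112,-20,87),(-60,95,107),(-60,-95,107)]:
    p=proj('wrist',w(*P)).round(0);print(P,p)
    if 0<=p[0]<640 and 0<=p[1]<400: cv2.drawMarker(im,tuple(int(v) for v in p),(255,0,0),cv2.MARKER_CROSS,12)
cv2.imwrite('pics/w1.png',im[:,:,::-1])
E
```

```text
t 2.02 tcp in ctrl mm [-131.4  -72.8  197. ] F [-0.45 -0.22 -0.33] gap 0.0 toolx [ 0.996 -0.084 -0.001]
(-92, 0, 87) [228. 146.]
(-25, -50, 82) [290.  54.]
(-110, 120, 70) [ 93. 165.]
(-110, -120, 70) [377. 165.]
(-112, 20, 87) [205. 172.]
(-112, -20, 87) [255. 172.]
(-60, 95, 107) [ 78. 104.]
(-60, -95, 107) [353. 104.]
```

View pics/w1.png

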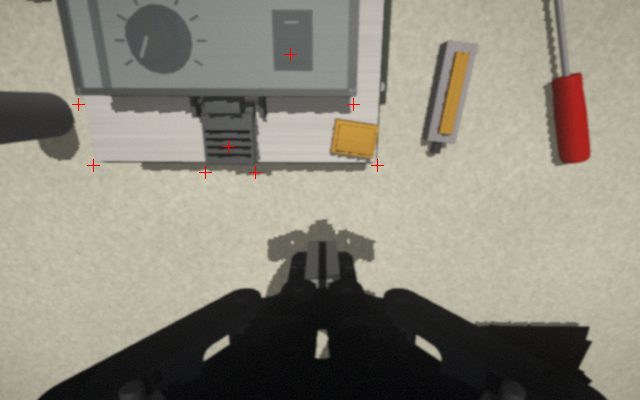

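The wrist view shows the pad's centre at about (229,142), the rocker at (293,40) and the die at (355,138). The predicted crosses lie 3-9 px low, so the controller is about 4 mm further to the rear and 2 mm further to the right. I'll correct for that and go above the pad.

>>> {"fn": "send_rows", "kwargs": {
  "motion": [
    {"gripper":0,"travel":[9.5,-17.7,0],"rotation":[0,0,0]},
    {"gripper":0,"travel":[9.5,-17.7,0],"rotation":[0,0,0]},
    {"gripper":0,"travel":[9.5,-17.7,0],"rotation":[0,0,0]},
    {"gripper":0,"travel":[9.5,-17.7,0],"rotation":[0,0,0]},
    {"gripper":0,"travel":[0,0,16],"rotation":[0,0,0]},
    {"gripper":0,"travel":[0,0,16],"rotation":[0,0,0]},
    {"gripper":0,"travel":[0,0,16],"rotation":[0,0,0]},
    {"gripper":0,"travel":[0,0,16],"rotation":[0,0,0]},
    {"gripper":0,"travel":[0,0,16],"rotation":[0,0,0]},
    {"gripper":0,"travel":[0,0,13],"rotation":[0,0,0]},
    {"gripper":0,"travel":[0,0,0],"rotation":[0,0,0]},
    {"gripper":0,"travel":[0,0,0],"rotation":[0,0,0]}
  ]
}}

```text
t: 3.07
tcp_pos: [0.4714, -0.1064, 0.1039]
tool_rot: [0.999, -0.045, -0.001, -0.0]
force: [0.3, -0.1, 0.6]
finger_gap: 0.001
```

```bash
sed -i 's/^X=.*/X=np.array([.56889,-.11257,-.08745])/' h.py
python3 - <<'E'
from h import *
rel();im=manip.snapshot('wrist')
cv2.imwrite('pics/w2.png',im[:,:,::-1])
E
```

```text
t 3.07 tcp in ctrl mm [-97.7  -2.4 103.9] F [ 0.3  -0.06  0.61] gap 0.001 toolx [ 0.996 -0.089 -0.001]
```

View pics/w2.png

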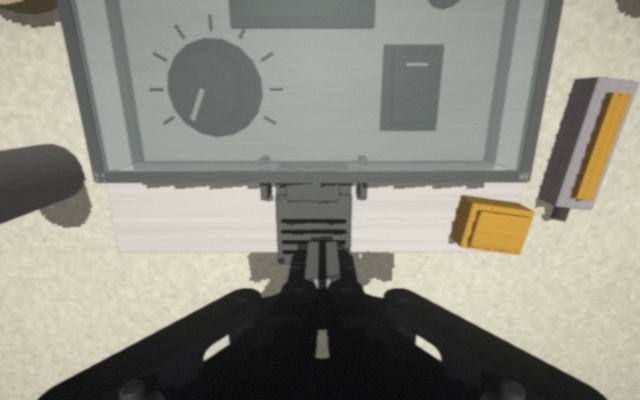

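The closed fingertips, at about (322,240), stand above the front half of the ribbed pad (278-352, 190-262), clear of the die. I'll press now.

>>> {"fn": "send_rows", "kwargs": {
  "motion": [
    {"gripper":0,"travel":[0,0,6],"rotation":[0,0,0]},
    {"gripper":0,"travel":[0,0,6],"rotation":[0,0,0]},
    {"gripper":0,"travel":[0,0,4],"rotation":[0,0,0]},
    {"gripper":0,"travel":[0,0,3],"rotation":[0,0,0]},
    {"gripper":0,"travel":[0,0,2],"rotation":[0,0,0]},
    {"gripper":0,"travel":[0,0,2],"rotation":[0,0,0]},
    {"gripper":0,"travel":[0,0,1],"rotation":[0,0,0]},
    {"gripper":0,"travel":[0,0,0],"rotation":[0,0,0]},
    {"gripper":0,"travel":[0,0,0],"rotation":[0,0,0]}
  ]
}}

```text
t: 3.87
tcp_pos: [0.4702, -0.1051, 0.0803]
tool_rot: [0.999, -0.043, -0.002, -0.0]
force: [-3.9, -2.1, 5.0]
finger_gap: -0.0
```

Run:
```python
from h import *
rel();im=manip.snapshot('side')[90:230,260:420]
cv2.imwrite('pics/s2.png',cv2.resize(im[:,:,::-1],None,fx=4,fy=4))
```

```text
t 3.87 tcp in ctrl mm [-98.9  -1.2  80.3] F [-3.86 -2.09  5.  ] gap -0.0 toolx [ 0.996 -0.086 -0.003]
```

View pics/s2.png

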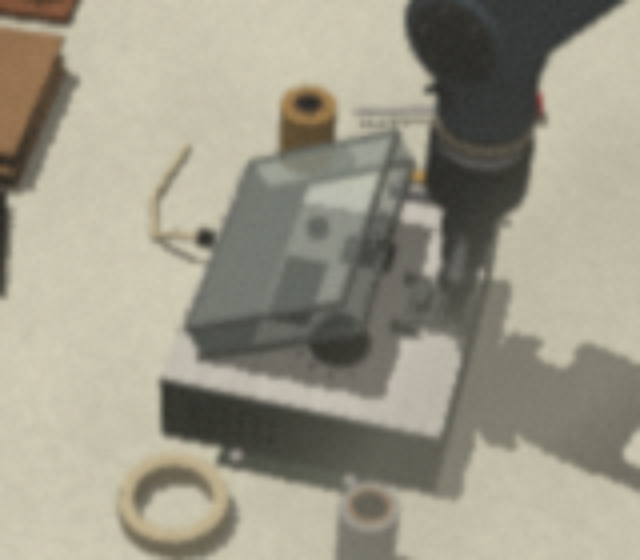

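The cover has sprung free and is rising. I lift the fingers off the tab to z≈150 mm and shift right, off the catch.

>>> {"fn": "send_rows", "kwargs": {
  "motion": [
    {"gripper":0,"travel":[0,0,-4],"rotation":[0,0,0]},
    {"gripper":0,"travel":[-1,0,-7],"rotation":[0,0,0]},
    {"gripper":0,"travel":[-1,0,-7],"rotation":[0,0,0]},
    {"gripper":0,"travel":[-1,0,-7],"rotation":[0,0,0]},
    {"gripper":0,"travel":[-1,0,-7],"rotation":[0,0,0]},
    {"gripper":0,"travel":[0,6,-8],"rotation":[0,0,0]},
    {"gripper":0,"travel":[0,6,-8],"rotation":[0,0,0]},
    {"gripper":0,"travel":[0,6,-8],"rotation":[0,0,0]},
    {"gripper":0,"travel":[0,6,-8],"rotation":[0,0,0]},
    {"gripper":0,"travel":[0,6,-6],"rotation":[0,0,0]},
    {"gripper":0,"travel":[0,0,0],"rotation":[0,0,0]},
    {"gripper":0,"travel":[0,0,0],"rotation":[0,0,0]}
  ]
}}

```text
t: 4.92
tcp_pos: [0.4654, -0.1356, 0.1507]
tool_rot: [0.999, -0.044, 0.0, 0.0]
force: [-0.8, 0.9, 0.2]
finger_gap: -0.002
```

Run:
```python
from h import *
rel();im=manip.snapshot('side').copy()
for th in(.73,):
  c,s=np.cos(th),np.sin(th)
  for y in(95,0,-95):
    for a,b in((-135,0),(-135,35)):
      p=proj('side',w(80+a*c+b*s,y,72-a*s+b*c));cv2.circle(im,tuple(int(round(v)) for v in p),1,(255,0,0),-1)
cv2.imwrite('pics/s3.png',cv2.resize(im[70:210,260:420,::-1],None,fx=4,fy=4,interpolation=cv2.INTER_CUBIC))
```

```text
t 4.92 tcp in ctrl mm [-101.1  -31.9  150.7] F [-0.82  0.91  0.24] gap -0.002 toolx [ 0.996 -0.088  0.001]
```

View pics/s3.png

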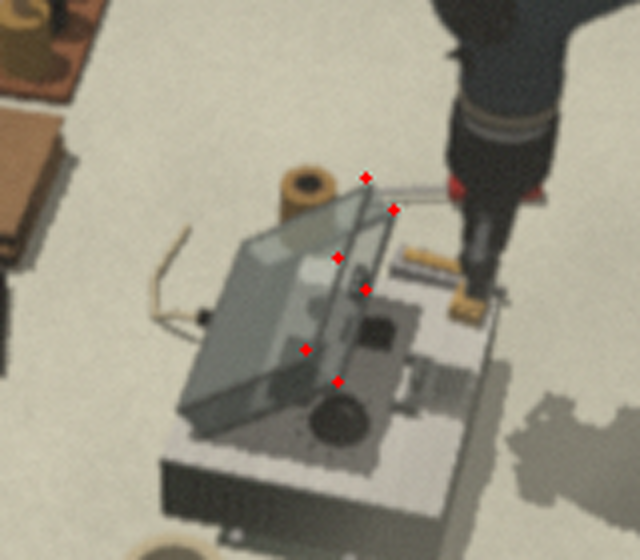

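The cover rests at about 0.73, its corners within about 1 px of the prediction (red dots). The upright fingers, tip just below the front edge, will push the edge rearward while rising.

>>> {"fn": "send_rows", "kwargs": {
  "motion": [
    {"gripper":0,"travel":[10,0,1],"rotation":[0,0,0]},
    {"gripper":0,"travel":[12,0,1],"rotation":[0,0,0]},
    {"gripper":0,"travel":[12,0,1],"rotation":[0,0,0]},
    {"gripper":0,"travel":[12,0,1],"rotation":[0,0,0]},
    {"gripper":0,"travel":[10,0,0],"rotation":[0,0,0]},
    {"gripper":0,"travel":[5,0,0],"rotation":[0,0,0]},
    {"gripper":0,"travel":[5,0,0],"rotation":[0,0,0]},
    {"gripper":0,"travel":[5,0,-1],"rotation":[0,0,0]},
    {"gripper":0,"travel":[5,0,-2],"rotation":[0,0,0]},
    {"gripper":0,"travel":[5,0,-2],"rotation":[0,0,0]},
    {"gripper":0,"travel":[5,0,-2],"rotation":[0,0,0]},
    {"gripper":0,"travel":[0,0,0],"rotation":[0,0,0]}
  ]
}}

```text
t: 5.97
tcp_pos: [0.5519, -0.1427, 0.1539]
tool_rot: [0.999, -0.044, 0.001, 0.0]
force: [-1.0, -0.1, 0.8]
finger_gap: 0.001
```

Run:
```python
from h import *
rel();im=manip.snapshot('side')
cv2.imwrite('pics/s4.png',cv2.resize(im[70:210,260:420,::-1],None,fx=4,fy=4,interpolation=cv2.INTER_CUBIC))
```

```text
t 5.97 tcp in ctrl mm [-14.3 -31.4 153.9] F [-1.05 -0.13  0.81] gap 0.001 toolx [ 0.996 -0.087  0.002]
```

View pics/s4.png

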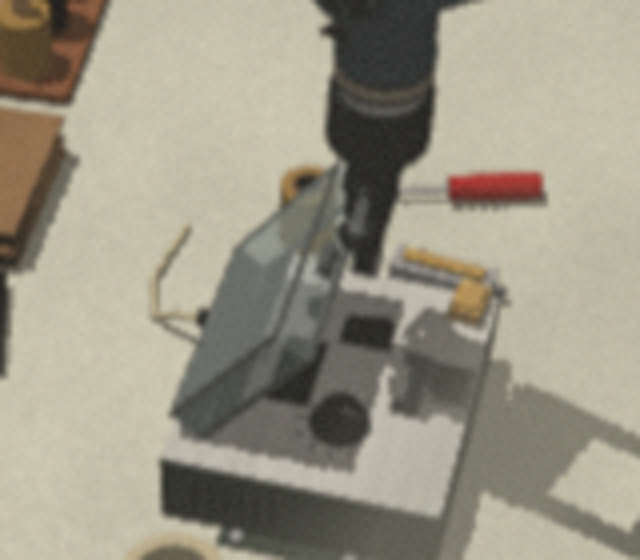

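The fingers are holding the front edge and the cover is at about 0.9 rad with a force of about 1 N. I keep pushing past upright.

>>> {"fn": "send_rows", "kwargs": {
  "motion": [
    {"gripper":0,"travel":[5,0,-3],"rotation":[0,0,0]},
    {"gripper":0,"travel":[5,0,-3],"rotation":[0,0,0]},
    {"gripper":0,"travel":[5,0,-3],"rotation":[0,0,0]},
    {"gripper":0,"travel":[5,0,-2],"rotation":[0,0,0]},
    {"gripper":0,"travel":[5,0,-2],"rotation":[0,0,0]},
    {"gripper":0,"travel":[6,0,-2],"rotation":[0,0,0]},
    {"gripper":0,"travel":[6,0,-2],"rotation":[0,0,0]},
    {"gripper":0,"travel":[6,0,-1],"rotation":[0,0,0]},
    {"gripper":0,"travel":[6,0,-1],"rotation":[0,0,0]},
    {"gripper":0,"travel":[6,0,-1],"rotation":[0,0,0]},
    {"gripper":0,"travel":[6,0,0],"rotation":[0,0,0]},
    {"gripper":0,"travel":[6,0,0],"rotation":[0,0,0]}
  ]
}}

```text
t: 7.02
tcp_pos: [0.6183, -0.1483, 0.1732]
tool_rot: [0.999, -0.044, 0.0, -0.0]
force: [-0.6, -0.4, 0.5]
finger_gap: 0.001
```

>>> {"fn": "send_rows", "kwargs": {
  "motion": [
    {"gripper":0,"travel":[6,0,0],"rotation":[0,0,0]},
    {"gripper":0,"travel":[6,0,0],"rotation":[0,0,0]},
    {"gripper":0,"travel":[0,0,0],"rotation":[0,0,0]},
    {"gripper":0,"travel":[0,0,0],"rotation":[0,0,0]},
    {"gripper":0,"travel":[0,0,0],"rotation":[0,0,0]},
    {"gripper":0,"travel":[0,0,0],"rotation":[0,0,0]},
    {"gripper":0,"travel":[0,0,0],"rotation":[0,0,0]},
    {"gripper":0,"travel":[0,0,0],"rotation":[0,0,0]}
  ]
}}

```text
t: 7.68
tcp_pos: [0.6293, -0.1492, 0.1734]
tool_rot: [0.999, -0.044, -0.0, -0.0]
force: [-0.5, 0.7, 0.4]
finger_gap: 0.0
```

Run:
```python
from h import *
rel();im=manip.snapshot('side').copy()
for th in(1.92,):
  c,s=np.cos(th),np.sin(th)
  for y in(95,-95):
    for a,b in((-135,0),(-135,35)):
      p=proj('side',w(80+a*c+b*s,y,72-a*s+b*c));cv2.circle(im,tuple(int(round(v)) for v in p),1,(255,0,0),-1)
cv2.imwrite('pics/s5.png',cv2.resize(im[70:210,240:420,::-1],None,fx=4,fy=4,interpolation=cv2.INTER_CUBIC))
```

```text
t 7.68 tcp in ctrl mm [ 63.4 -31.3 173.4] F [-0.49  0.65  0.37] gap 0.0 toolx [ 0.996 -0.087 -0.   ]
```

View pics/s5.png

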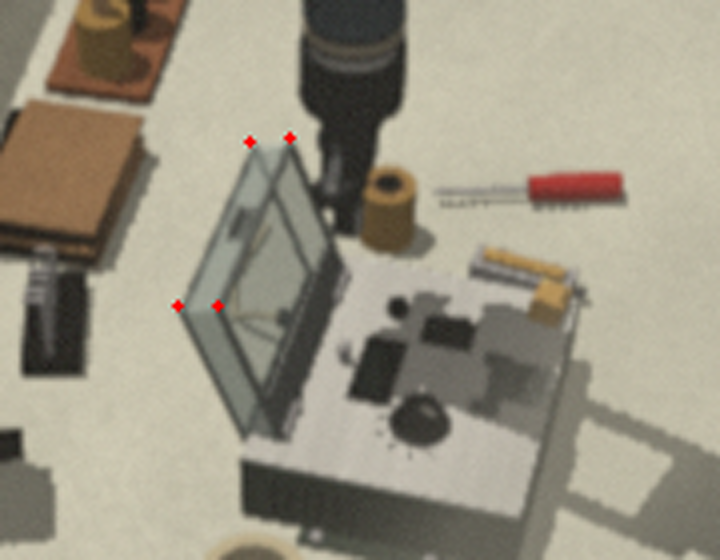

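The cover lies on its stop: its corners match the prediction for 1.92 rad, and the fingers are free of it. Next I back off to above the switch.

>>> {"fn": "send_rows", "kwargs": {
  "motion": [
    {"gripper":0,"travel":[-16,0,0],"rotation":[0,0,0]},
    {"gripper":0,"travel":[-16,3,0],"rotation":[0,0,0]},
    {"gripper":0,"travel":[-16,4,0],"rotation":[0,0,0]},
    {"gripper":0,"travel":[-16,4,0],"rotation":[0,0,0]},
    {"gripper":0,"travel":[-16,4,5],"rotation":[0,0,0]},
    {"gripper":0,"travel":[-16,4,10],"rotation":[0,0,0]},
    {"gripper":0,"travel":[0,0,16],"rotation":[0,0,0]},
    {"gripper":0,"travel":[0,0,16],"rotation":[0,0,0]},
    {"gripper":0,"travel":[0,0,16],"rotation":[0,0,0]},
    {"gripper":0,"travel":[0,0,10],"rotation":[0,0,0]},
    {"gripper":0,"travel":[0,0,0],"rotation":[0,0,0]},
    {"gripper":0,"travel":[0,0,0],"rotation":[0,0,0]}
  ]
}}

```text
t: 8.73
tcp_pos: [0.5322, -0.1598, 0.1]
tool_rot: [0.999, -0.044, -0.0, -0.0]
force: [-0.4, -0.8, 0.7]
finger_gap: 0.001
```

Run:
```python
from h import *
rel();im=manip.snapshot('wrist').copy()
for P in[(-32,-50,84),(2,-50,78),(-15,-61,81),(-15,-39,81)]:
    p=proj('wrist',w(*P));cv2.drawMarker(im,tuple(int(round(v)) for v in p),(255,0,0),cv2.MARKER_CROSS,8)
cv2.imwrite('pics/w3.png',im[:,:,::-1])
```

```text
t 8.73 tcp in ctrl mm [-32.4 -50.2 100. ] F [-0.39 -0.83  0.68] gap 0.001 toolx [ 0.996 -0.087 -0.001]
```

View pics/w3.png

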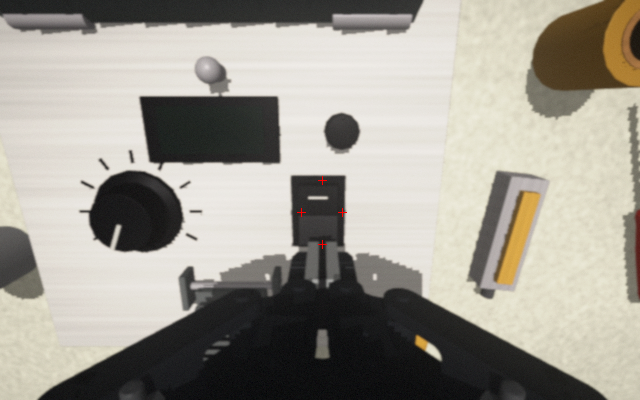

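The rocker outline (291-345, 177-246) matches the predicted crosses, and the tip is over its near end. I'll press.

>>> {"fn": "send_rows", "kwargs": {
  "motion": [
    {"gripper":0,"travel":[0,0,5],"rotation":[0,0,0]},
    {"gripper":0,"travel":[0,0,5],"rotation":[0,0,0]},
    {"gripper":0,"travel":[0,0,3],"rotation":[0,0,0]},
    {"gripper":0,"travel":[0,0,2],"rotation":[0,0,0]},
    {"gripper":0,"travel":[0,0,2],"rotation":[0,0,0]},
    {"gripper":0,"travel":[0,0,2],"rotation":[0,0,0]},
    {"gripper":0,"travel":[0,0,1],"rotation":[0,0,0]},
    {"gripper":0,"travel":[0,0,1],"rotation":[0,0,0]},
    {"gripper":0,"travel":[0,0,1],"rotation":[0,0,0]},
    {"gripper":0,"travel":[0,0,0],"rotation":[0,0,0]},
    {"gripper":0,"travel":[0,0,0],"rotation":[0,0,0]},
    {"gripper":0,"travel":[0,0,0],"rotation":[0,0,0]}
  ]
}}

```text
t: 9.78
tcp_pos: [0.5325, -0.1599, 0.0792]
tool_rot: [0.999, -0.044, 0.0, 0.0]
force: [-1.9, 1.4, 6.2]
finger_gap: 0.0
```

>>> {"fn": "send_rows", "kwargs": {
  "motion": [
    {"gripper":0,"travel":[0,0,1],"rotation":[0,0,0]},
    {"gripper":0,"travel":[0,0,0],"rotation":[0,0,0]},
    {"gripper":0,"travel":[0,0,0],"rotation":[0,0,0]}
  ]
}}

```text
t: 10.03
tcp_pos: [0.5325, -0.1599, 0.0791]
tool_rot: [0.999, -0.044, 0.001, 0.0]
force: [-2.6, 1.2, 13.1]
finger_gap: 0.001
```

The force jumped to 13 N with no further travel, so the rocker is on its stop. I lift off and look.

>>> {"fn": "send_rows", "kwargs": {
  "motion": [
    {"gripper":0,"travel":[0,0,-4],"rotation":[0,0,0]},
    {"gripper":0,"travel":[0,0,-8],"rotation":[0,0,0]},
    {"gripper":0,"travel":[0,0,-8],"rotation":[0,0,0]},
    {"gripper":0,"travel":[-4,0,-14],"rotation":[0,0,0]},
    {"gripper":0,"travel":[-8,0,-14],"rotation":[0,0,0]},
    {"gripper":0,"travel":[-8,0,-14],"rotation":[0,0,0]},
    {"gripper":0,"travel":[-8,0,-14],"rotation":[0,0,0]},
    {"gripper":0,"travel":[-8,0,-14],"rotation":[0,0,0]},
    {"gripper":0,"travel":[0,0,0],"rotation":[0,0,0]},
    {"gripper":0,"travel":[0,0,0],"rotation":[0,0,0]},
    {"gripper":0,"travel":[0,0,0],"rotation":[0,0,0]}
  ]
}}

```text
t: 10.95
tcp_pos: [0.4968, -0.1568, 0.1671]
tool_rot: [0.999, -0.044, 0.0, 0.0]
force: [0.3, -0.3, -0.5]
finger_gap: -0.002
```

Run:
```python
from h import *
rel();im=manip.snapshot('wrist');sd=manip.snapshot('side')
p=proj('wrist',w(-15,-50,80)).round().astype(int);print(p)
y,x=max(p[1]-70,0),p[0]-80
a=cv2.resize(im[y:y+140,x:x+160],(400,350),interpolation=cv2.INTER_CUBIC)
b=cv2.resize(sd[70:210,240:400],(400,350),interpolation=cv2.INTER_CUBIC)
cv2.imwrite('pics/f.png',np.hstack([a,b])[:,:,::-1])
```

```text
t 10.95 tcp in ctrl mm [-68.  -50.3 167.1] F [ 0.26 -0.31 -0.52] gap -0.002 toolx [ 0.996 -0.087  0.   ]
[322 131]
```

View pics/f.png

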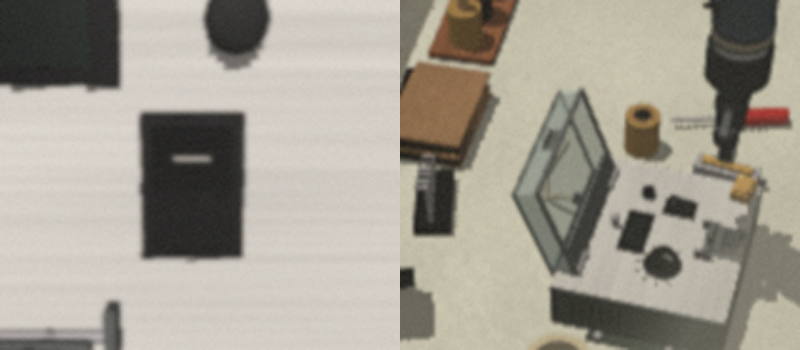

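The near half of the rocker is now the darker one, where before it was the lighter, and the white mark half is tilted up. The tip bottomed at 79.1 mm against a hard stop, which fits "on". The cover lies back and nothing else has moved, so I hand in.

```bash
python3 -c "
from station import manip
print(manip.sign_off())"
```

```text
the job is handed in; nothing more can be done
None
```

I switched the heater on and handed the job in at about 11 s of the 54 s allowed; the station reports no verdict.

- **Tab and cover:** I pressed the release tab with about 5–7 N and the cover sprang up. I then pushed its front edge back with about 1 N, past upright, until it lay on its stop. Its corners in the side picture match the 1.92 rad prediction.
- **Switch:** I pressed the rocker's near end until it stopped at z ≈ 79.1 mm, reaching about 13 N against a hard stop. In the last picture the shading of its two halves has swapped, which fits "on".
- **End state:** The cover was still open, the tab was released, and the fingers stood clear above the box with no contact force. The dial and the die showed no visible change in the pictures.

**Checks and limits:**
- The joint angles can't be read directly, so "on", "open" and "tab sprung back" come from the pictures and contact heights only.
- My first pose from the top camera was about 4 mm off. I corrected it from the wrist picture before touching anything.
- I did not measure how far the loose things may have shifted. The fingers never touched them.

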